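# Park the lens carriage and cap its lenses

## Robot

A 6-joint arm with a two-finger parallel gripper is mounted at the origin on a cart in front of the work surface, level with it; the furniture and walls round the work are solid. World frame = base frame: x ahead of the robot, y to its left, z up, the work surface at z = 0. Lengths are in m, angles in rad, forces in N, time in s.
With the tool pointing down it reaches from about 0.3 to 0.75 m from the base axis. Payload 8.5 kg.
Tool frame: the origin (TCP) lies where the fingers leave the gripper's body, on its centre line; the fingertips stand 73 mm ahead of it and the grasp point (between the pads) lies 54 mm ahead of it; z points along the fingers, y is the direction in which the jaws open and shut (so a half turn about z gives the same grasp; the last joint's range is limited). The gripper opens to 85 mm and grips with 20 to 120 N. Pads are 22 mm wide; open, the fingers measure 114 mm over their backs; the gripper's body (76 mm by 85 mm) begins 54 mm behind the grasp point. The pads swing forward as they close: fully open they stand 13 mm farther back than shut.
Start: joints at [-1.455, 0.381, 1.297, -0, 1.464, -0.215], TCP at [0.179, -0.52, 0.304] pointing down, gripper open.
Joint ranges: [-3.11, 3.11], [-0.89, 2.33], [0.22, 2.48], [-1.42, 4.56], [0.17, 2.85], [-2.88, 2.88]. Speed limits (rad/s): [2.39, 2.39, 3.14, 3.14, 3.14, 3.14].

## Interface

Orientations are given as a rotation vector (axis times angle).
In Python, from bench import ctrl, grab_frame, calibration gives the robot as it stands. Calls block until the motion is done:
- ctrl.move_pose(position, orientation): joint-space move of the TCP to a pose.
- ctrl.move_straight(position, v=0.15, attitude=None): straight line of the TCP; attitude=None keeps the orientation; v is the mean speed in m/s.
- ctrl.goto_joints(angles): joint-space move.
- ctrl.open_gripper() and ctrl.clamp(effort=None): open the fingers fully, or close them until they stop; effort is the grip in N (None keeps the last).
- ctrl.pause(seconds).
- ctrl.ik(position, orientation): joint angles nearest the present ones, or None.
- grab_frame(name): name is "scene" or "top" or "wrist"; returns the picture (400x640x3 uint8, red, green, blue); there is no depth.
- calibration(name): a dict with "fx", "fy", "cx", "cy" (pixels), "rvec" (rotation vector, rad) and "tvec" (3), from world to camera coordinates, as OpenCV has them. Camera axes: x right, y down, z forward; pixel columns grow to the right and rows downward; lengths in m; the calibration is good to about 2 mm. A picture is of the moment at which its call begins: read the wrist's pose just before it. calibration takes no time and is no camera call; for the wrist camera it gives the pose at the moment of the call.
A pose or a line that the arm cannot do raises ctrl.Unreachable and nothing moves.
- ctrl.sign_off(): hands the job in, once; it reports no verdict.
Readings, each from a call of its own:
- ctrl.read_time(): time.
- ctrl.read_joint_positions(): joint angles.
- ctrl.read_qvel(): joint speeds.
- ctrl.read_joint_torque(): joint torques, N m.
- ctrl.read_tcp_pos(): TCP position.
- ctrl.read_ee_rot(): TCP orientation.
- ctrl.read_contact_force(): force on the tool from outside, world axes, zero at the start.
- ctrl.read_wrist_torque(): the same for the moment, N m.
- ctrl.read_grip_width(): opening from 0.0 (shut) to 1.0 (fully open).
Only numpy, scipy, OpenCV 4.12 (cv2) and the standard library are available. Lean on these libraries where they do the work, as an engineer would, in place of code of your own. Each camera call takes 0.05 s, during which the arm holds its last target. There are 200 camera calls.

## Task

Put the lens carriage away: swing its clamp lever fully open, slide the carriage along its rail until its pointer stands over the line of the parking mark, and swing the lever fully back to lock it there. Then snap every sprung dust cap lying on the worktop onto a barrel of its size: pinch its two tabs, set its flange down flat on the rim and let the tabs spring out under the lip. Leave the brown vials standing where they are.

Things in the scene. Friction and masses are not known exactly. Their poses are not given: they have to be found in the camera images.
- cap_large_a: Large black sprung dust cap, about 50 g, loose, on its underside; may be absent. Fits either large barrel, at any turn. Origin: centre of underside, z up. Plug 50 mm diameter, z 0-10 mm; flange 62 mm diameter, z 10-13; two upright grey finger tabs at +y and -y, 16 mm wide along x, z 13-35, outer faces 44 mm apart free, 33 pinched. Pinch along y with 15-25 N, tips just above the flange.
- cap_large_b: Large black sprung dust cap, about 50 g, loose, on its underside; may be absent. Fits either large barrel, at any turn. Origin: centre of underside, z up. Plug 50 mm diameter, z 0-10 mm; flange 62 mm diameter, z 10-13; two upright grey finger tabs at +y and -y, 16 mm wide along x, z 13-35, outer faces 44 mm apart free, 33 pinched. Pinch along y with 15-25 N, tips just above the flange.
- cap_small_a: Small black sprung dust cap, about 50 g, loose, on its underside; may be absent. Fits either small barrel, at any turn. Origin: centre of underside, z up. Plug 38 mm diameter, z 0-10 mm; flange 50 mm diameter, z 10-13; two upright grey finger tabs at +y and -y, 16 mm wide along x, z 13-35, outer faces 32 mm apart free, 21 pinched. Pinch along y with 15-25 N, tips just above the flange.
- cap_small_b: Small black sprung dust cap, about 50 g, loose, on its underside; may be absent. Fits either small barrel, at any turn. Origin: centre of underside, z up. Plug 38 mm diameter, z 0-10 mm; flange 50 mm diameter, z 10-13; two upright grey finger tabs at +y and -y, 16 mm wide along x, z 13-35, outer faces 32 mm apart free, 21 pinched. Pinch along y with 15-25 N, tips just above the flange.
- rim_large_a (a point): Centre of the mouth of a large upright lens barrel (70 mm outside) fixed on the carriage, level with its rim, 66 mm above the table; z up. Opening 54 mm; the lip is 4 mm thick, and under it the bore widens to 64 mm. A fitted cap's flange lies on the rim (cap origin 10 mm below this point), its catches spread under the lip.
- rim_large_b (a point): Centre of the mouth of a large upright lens barrel (70 mm outside) fixed on the carriage, level with its rim, 66 mm above the table; z up. Opening 54 mm; the lip is 4 mm thick, and under it the bore widens to 64 mm. A fitted cap's flange lies on the rim (cap origin 10 mm below this point), its catches spread under the lip.
- rim_small_a (a point): Centre of the mouth of a small upright lens barrel (58 mm outside) fixed on the carriage, level with its rim, 66 mm above the table; z up. Opening 42 mm; the lip is 4 mm thick, and under it the bore widens to 52 mm. A fitted cap's flange lies on the rim (cap origin 10 mm below this point), its catches spread under the lip.
- rim_small_b (a point): Centre of the mouth of a small upright lens barrel (58 mm outside) fixed on the carriage, level with its rim, 66 mm above the table; z up. Opening 42 mm; the lip is 4 mm thick, and under it the bore widens to 52 mm. A fitted cap's flange lies on the rim (cap origin 10 mm below this point), its catches spread under the lip.
- cap_large_a_tab_p (a joint): Inward travel of the +y tab of cap_large_a, m: 0 free, 0.0055 fully pinched (spring 1.6 N rising to 6 N). Its foot is a square-edged catch (10 mm wide, z 0-4 mm) that cannot be forced in: 61 mm over both catches free, 50 mm pinched.
- cap_large_a_tab_n (a joint): Inward travel of the -y tab of cap_large_a, m: 0 free, 0.0055 fully pinched (spring 1.6 N rising to 6 N). Its foot is a square-edged catch (10 mm wide, z 0-4 mm) that cannot be forced in: 61 mm over both catches free, 50 mm pinched.
- cap_large_b_tab_p (a joint): Inward travel of the +y tab of cap_large_b, m: 0 free, 0.0055 fully pinched (spring 1.6 N rising to 6 N). Its foot is a square-edged catch (10 mm wide, z 0-4 mm) that cannot be forced in: 61 mm over both catches free, 50 mm pinched.
- cap_large_b_tab_n (a joint): Inward travel of the -y tab of cap_large_b, m: 0 free, 0.0055 fully pinched (spring 1.6 N rising to 6 N). Its foot is a square-edged catch (10 mm wide, z 0-4 mm) that cannot be forced in: 61 mm over both catches free, 50 mm pinched.
- cap_small_a_tab_p (a joint): Inward travel of the +y tab of cap_small_a, m: 0 free, 0.0055 fully pinched (spring 1.6 N rising to 6 N). Its foot is a square-edged catch (10 mm wide, z 0-4 mm) that cannot be forced in: 49 mm over both catches free, 38 mm pinched.
- cap_small_a_tab_n (a joint): Inward travel of the -y tab of cap_small_a, m: 0 free, 0.0055 fully pinched (spring 1.6 N rising to 6 N). Its foot is a square-edged catch (10 mm wide, z 0-4 mm) that cannot be forced in: 49 mm over both catches free, 38 mm pinched.
- cap_small_b_tab_p (a joint): Inward travel of the +y tab of cap_small_b, m: 0 free, 0.0055 fully pinched (spring 1.6 N rising to 6 N). Its foot is a square-edged catch (10 mm wide, z 0-4 mm) that cannot be forced in: 49 mm over both catches free, 38 mm pinched.
- cap_small_b_tab_n (a joint): Inward travel of the -y tab of cap_small_b, m: 0 free, 0.0055 fully pinched (spring 1.6 N rising to 6 N). Its foot is a square-edged catch (10 mm wide, z 0-4 mm) that cannot be forced in: 49 mm over both catches free, 38 mm pinched.
- carriage (a joint): Travel of the lens carriage on its rail, m: 0 to 0.16, growing along +y of the mark (to the robot's left). Grey plate 156 x 270 mm, top 32 mm above the table, with four barrels and the clamp. Clamp open, it slides with about 5 N and stays where left; locked, it is held against 30 N or more.
- clamp (a joint): Clamp lever's angle about the post, rad: 0 locked (along the rail, pointing to -y), 1.55 fully open (square to the rail, towards the robot); opens clockwise from above. Takes 2 to 3 N at the knob, stays where left; grips the rail below 0.4 rad. Cage the knob loosely between the fingers or push it.
- clamp_knob (a point): Top centre of the black upright round knob (14 mm diameter) at the end of the clamp lever, 70 mm from the post's axis, 65 mm above the table. The lever arm under it is 8 mm thick, its top 41 mm above the table.
- post_top (a point): Top centre of the carriage's fixed round steel post, 20 mm diameter, 80 mm above the table, about which the clamp lever turns (hub top 42 mm above the table). Site axes: y along the rail, x away from the robot. It is the handle to move the carriage: pinch it along the rail.
- pointer (a point): Tip of the small steel pointer (3 mm wide) on the front edge of the carriage, 32 mm above the table.
- mark: Parking mark: steel block 12 x 26 x 13 mm on the rail's base plate in front of the carriage, black line across its middle. Origin: centre of underside, on the line, 8 mm above the table; y along the rail, x away from the robot. At the mark, the pointer is at y = 0 of this frame.
- vial0: Brown glass vial, 22 mm diameter, 44 mm tall, standing at one side of the worktop; a bystander. Origin: centre of underside.
- vial1: Brown glass vial, 22 mm diameter, 44 mm tall, standing at one side of the worktop; a bystander. Origin: centre of underside.
Not all that is in view belongs to the job. Leave any green look-alike of the cap_large_b alone.

How it is judged:
By the outcome, as a careful person would: the job done as asked, in the order asked, and still so for the second after the job is handed in, with the robot touching nothing.
Of cap_large_a, cap_large_b, cap_small_a, cap_small_b only 3 to 4 are there at a start; the rules pass over those that are not, and their reading is None.
At some moment in a run one of cap_large_a, cap_large_b, cap_small_a, cap_small_b may be knocked a few centimetres aside while the robot is not near it.
It also fails if it takes over 208 s, if anything falls off the work surface, if the arm or the gripper's body presses on something with over 40 N, if the wrist force passes 120 N, or if a joint passes its speed limit or range.

## Working session

There is one attempt and no reset: what is moved stays moved. The work goes in short steps, each a Python script; the robot and the scene stay as the last script left them, time stands still between calls to the robot, and variables do not carry over. Pictures are saved under pics/ and viewed, about 12 in all and at most 16, crops included, and the job is handed in when it is done.

```bash
ls; mkdir -p pics; python3 - <<'E'
from bench import ctrl, grab_frame, calibration
import cv2
for n in ("top","scene"):
    im=grab_frame(n); cv2.imwrite(f"pics/{n}0.png",im[:,:,::-1]); print(n,calibration(n))
print(ctrl.read_time(),ctrl.read_ee_rot(),ctrl.read_grip_width())
E
```

```text
pics
top {'fx': 422.82313994931957, 'fy': 422.82313994931957, 'cx': 319.07355641260546, 'cy': 199.41191587137584, 'rvec': array([ 2.14741847, -2.15229694,  0.12919561]), 'tvec': array([0.00813241, 0.54110703, 1.23171127])}
scene {'fx': 503.9051132077888, 'fy': 503.9051132077888, 'cx': 323.7408759964736, 'cy': 198.37712007290676, 'rvec': array([ 1.26521849, -2.21417922,  0.97749083]), 'tvec': array([0.26226331, 0.35565412, 1.1579109 ])}
0.1 [-3.09748603e+00 -5.17084461e-01 -1.40421781e-04] 1.0001896863760766
```

View pics/top0.png

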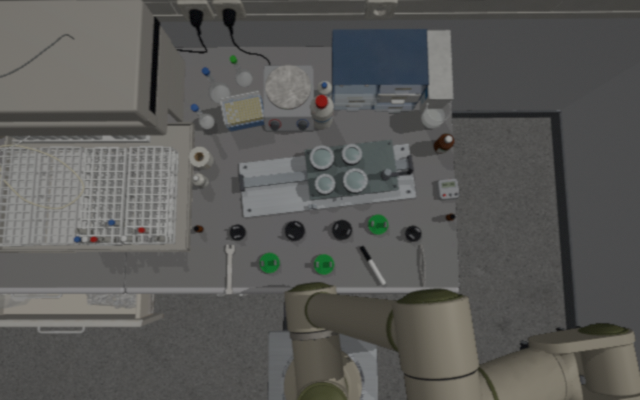

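View pics/scene0.png

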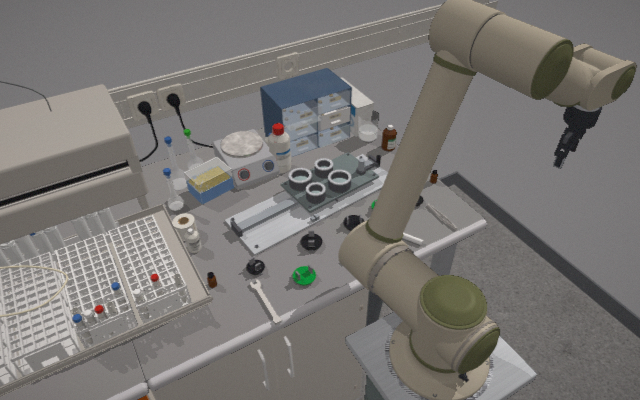

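Top view: four black caps near (237,232), (295,231), (342,230), (413,233). The green look-alikes at (377,224), (269,262) and (323,264) don't fit the description. I'll confirm this in one enlarged crop.

```bash
cat > h.py <<'E'
from bench import ctrl, grab_frame, calibration
import cv2, numpy as np
from scipy.spatial.transform import Rotation as R
def px2w(cal,uv,z):
    """pixel -> world point on the plane z"""
    Rm=cv2.Rodrigues(np.array(cal['rvec']))[0]; C=-Rm.T@cal['tvec']
    d=Rm.T@np.array([(uv[0]-cal['cx'])/cal['fx'],(uv[1]-cal['cy'])/cal['fy'],1])
    return C+d*(z-C[2])/d[2]
def w2px(cal,p):
    K=np.array([[cal['fx'],0,cal['cx']],[0,cal['fy'],cal['cy']],[0,0,1]])
    return cv2.projectPoints(np.array(p,float).reshape(-1,1,3),cal['rvec'],cal['tvec'],K,None)[0][:,0]
def crop(im,u0,v0,u1,v1,k,name):
    c=cv2.resize(im[v0:v1,u0:u1,::-1],None,fx=k,fy=k,interpolation=cv2.INTER_CUBIC)
    c=np.clip(c.astype(float)*1.6,0,255).astype(np.uint8)
    cv2.imwrite(name,c)
def down(yaw):
    """tool down, jaw axis (tool y) at angle yaw from world y (mod pi)"""
    return (R.from_euler('z',yaw)*R.from_rotvec([np.pi,0,0])).as_rotvec()
E
python3 - <<'E'
from h import *
im=cv2.imread("pics/top0.png")[:,:,::-1]
crop(im,225,138,425,278,4,"pics/topc.png")
cal=calibration("top")
for n,uv,z in [("s",(237,232),.013),("L",(295,231),.013),("L",(342,230),.013),("s",(413,233),.013),("bL",(321,157),.066),("bs",(351,154),.066),("bs",(325,184),.066),("bL",(355,180),.066)]: print(n,px2w(cal,uv,z).round(3))
E
```

```text
s [0.445 0.256 0.013]
L [0.448 0.08  0.013]
L [ 0.451 -0.062  0.013]
s [ 0.441 -0.276  0.013]
bL [0.664 0.001 0.066]
bs [ 0.672 -0.088  0.066]
bs [ 0.583 -0.011  0.066]
bL [ 0.594 -0.099  0.066]
```

View pics/topc.png

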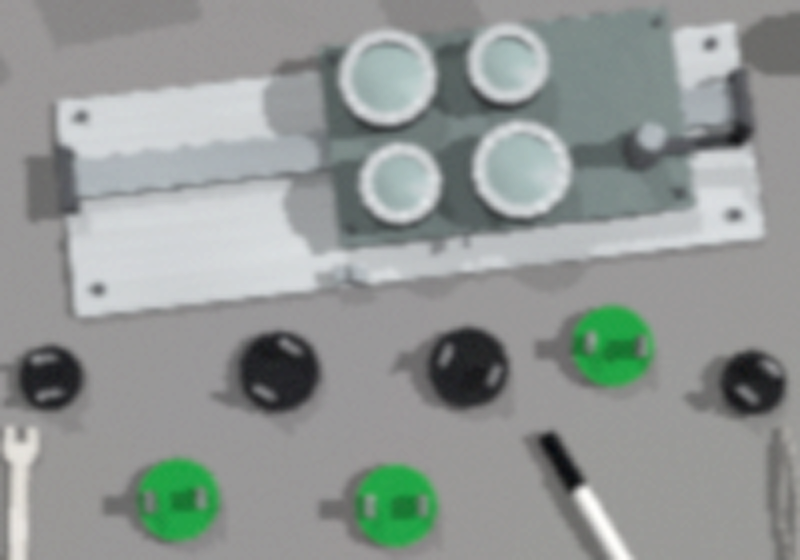

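Crop: four black caps (two small at the outer ends, two large in the middle), and the three green ones are decoys. The post is at crop (652,135), the lever points right to a knob near (742,130), the mark is near (348,274) and the pointer near (437,247). Next I'll look closer with the wrist camera.

```bash
python3 - <<'E'
from h import *
cal=calibration("top")
t=lambda u,v:(225+u/4,138+v/4)
a=px2w(cal,t(80,315),.008);b=px2w(cal,t(765,238),.008)
d=a-b; yaw=np.arctan2(-d[0],d[1]); print("rail dir",d.round(3),"yaw",yaw)
for n,uv,z in [("post",(652,132),.08),("knob",(743,130),.065),("mark",(348,273),.02),("ptr",(437,247),.032),("ptr2",(465,242),.032)]: print(n,px2w(cal,t(*uv),z).round(4))
w=calibration("wrist"); Rm=cv2.Rodrigues(w['rvec'])[0]; C=-Rm.T@w['tvec']
T=R.from_rotvec(ctrl.read_ee_rot())
print("cam in tool",T.inv().apply(C-ctrl.read_tcp_pos()).round(4),(T.inv().as_matrix()@Rm.T).round(3),w['fx'])
for yy in (yaw,yaw+np.pi):
    for p in ([.52,-.02,.33],[.52,-.2,.3]): print(ctrl.ik(p,down(yy)))
ctrl.move_pose([.52,-.06,.33],down(yaw))
ct=calibration("wrist"); im=grab_frame("wrist"); cv2.imwrite("pics/w1.png",im[:,:,::-1])
np.save("w1.npy",ct,allow_pickle=True); print(ctrl.read_joint_positions().round(2),ctrl.read_time())
E
```

```text
rail dir [-0.058  0.523  0.   ] yaw 0.10987850205285653
post [ 0.6181 -0.1943  0.08  ]
knob [ 0.6223 -0.2635  0.065 ]
mark [0.5223 0.0285 0.02  ]
ptr [ 0.5404 -0.0386  0.032 ]
ptr2 [ 0.5441 -0.0597  0.032 ]
cam in tool [ 0.0701 -0.     -0.0685] [[-0.001 -0.96  -0.279]
 [ 1.    -0.001 -0.   ]
 [-0.    -0.279  0.96 ]] 336.91341506741577
[-2.66201206e-01  3.10253357e-01  1.32871457e+00 -4.44089210e-16
  1.50262472e+00  1.19471662e+00]
[-5.79669625e-01  3.95985456e-01  1.28436581e+00 -4.44089210e-16
  1.46124139e+00  8.81248200e-01]
[-0.26620121  0.31025336  1.32871457  0.          1.50262472 -1.94687603]
[-0.57966963  0.39598546  1.28436581  0.          1.46124139 -2.26034445]
[-0.34  0.32  1.32 -0.    1.51  1.12] 2.2083
```

View pics/w1.png

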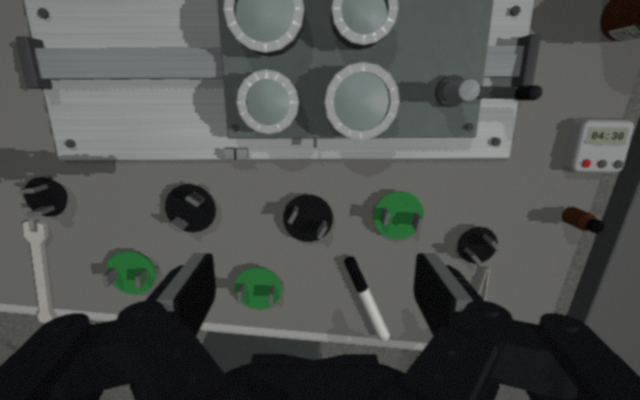

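Wrist view: post top near (468,90), knob (533,93), mark (236,153), pointer (316,146), and all four black caps visible. I'll make enlarged montages.

```bash
python3 - <<'E'
from h import *
im=cv2.imread("pics/w1.png")
f=lambda u,v,w,h,k:np.clip(cv2.resize(im[v:v+h,u:u+w],None,fx=k,fy=k,interpolation=cv2.INTER_CUBIC)*1.7,0,255).astype(np.uint8)
a=np.vstack([f(215,128,130,45,6),f(425,65,130,50,6)]); cv2.imwrite("pics/m1.png",a); print(a.shape)
b=np.vstack([np.hstack([f(10,165,65,60,6),f(157,178,65,60,6)]),np.hstack([f(275,187,65,60,6),f(447,215,65,60,6)])])[:600]
b=cv2.resize(b,None,fx=.83,fy=.83); print(b.shape)
cv2.imwrite("pics/m2.png",b)
E
```

```text
(570, 780, 3)
(498, 647, 3)
```

View pics/m1.png

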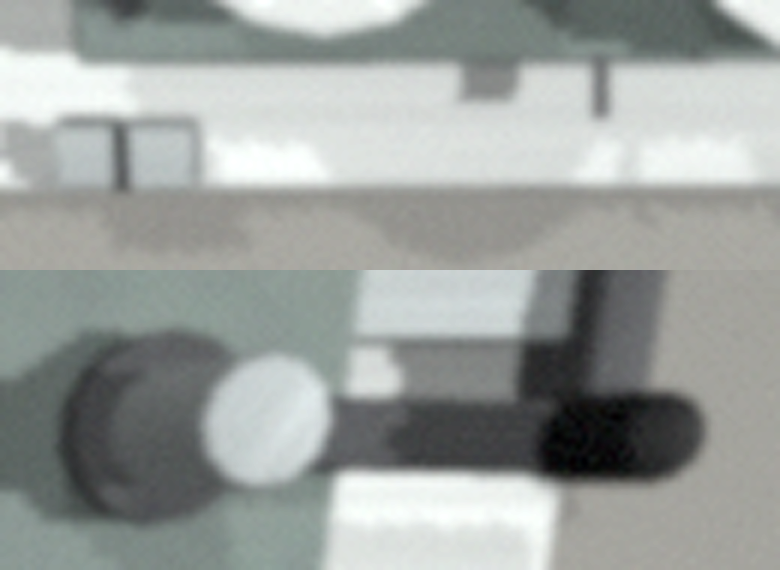

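```bash
python3 - <<'E'
from h import *
w=np.load("w1.npy",allow_pickle=True).item()
P={n:px2w(w,uv,z) for n,uv,z in [("mark",(235.2,153.4),.021),("ptr",(314.5,146.7),.032),("post",(469.1,89.5),.08),("knob",(534.7,92.4),.065),("c1",(37,60),.02),("BL1",(264,18),.066),("Bs2",(365,12),.066),("Bs1",(268,98),.066),("BL2",(363,98),.066)]}
for k,v in P.items(): print(k,v.round(4))
d=P['post']-P['knob'];print(np.hypot(d[0],d[1]),np.arctan2(-d[0],d[1]))
for y in(.1099,.09):
  e=np.array([-np.sin(y),np.cos(y)]); print("travel",(P['mark']-P['ptr'])[:2]@e)
a=px2w(w,(60,159),.008);b=px2w(w,(508,159),.008);d=a-b;print("edge yaw",np.arctan2(-d[0],d[1]))
E
```

```text
mark [0.5222 0.0287 0.021 ]
ptr [ 0.5408 -0.0589  0.032 ]
post [ 0.6132 -0.1911  0.08  ]
knob [ 0.6184 -0.2598  0.065 ]
c1 [0.5979 0.239  0.02  ]
BL1 [ 0.654  -0.0014  0.066 ]
Bs2 [ 0.6684 -0.0901  0.066 ]
Bs1 [ 0.5863 -0.0097  0.066 ]
BL2 [ 0.5959 -0.0991  0.066 ]
0.06894213857666046 0.07569201743763342
travel 0.08912370241023537
travel 0.08893110582518507
edge yaw 0.10765869761603769
```

View pics/m2.png

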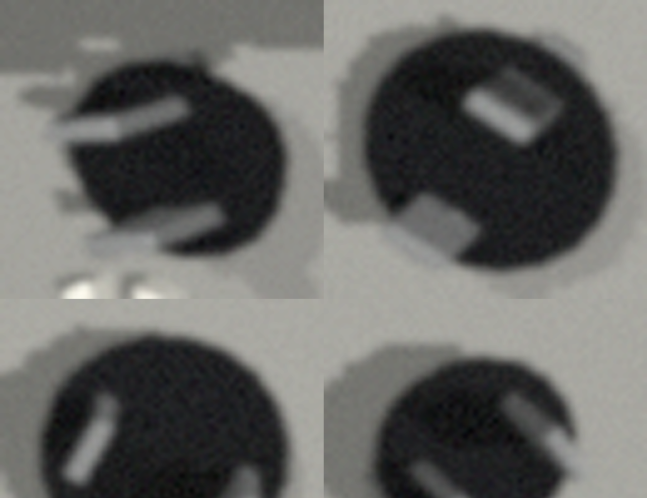

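m2 shows cap tab orientations clearly; I'll re-measure each cap from nearby later. Now I'll open the clamp by pushing the knob with closed fingers along its arc.

```bash
cat >> h.py <<'E'
YAW=.1085; EY=np.array([-np.sin(YAW),np.cos(YAW)]); EX=np.array([np.cos(YAW),np.sin(YAW)])
def arc(post,a,s,z,sign):
    """pose of closed fingers s behind the knob at lever angle a; sign +1 opening, -1 closing"""
    phi=YAW-np.pi/2-a
    r=np.array([np.cos(phi),np.sin(phi)]); t=np.array([np.sin(phi),-np.cos(phi)])
    return np.r_[post[:2]+.07*r-sign*s*t,z], down(phi+np.pi)
E
python3 - <<'E'
from h import *
post=np.array([.6132,-.1911]); Z=.050+.073
ctrl.clamp(20)
p,o=arc(post,0,.030,.25,1); ctrl.move_pose(p,o)
p,o=arc(post,0,.030,Z,1); ctrl.move_straight(p,.15)
f0=ctrl.read_contact_force(); print(f0.round(1),ctrl.read_time())
for a in list(np.linspace(0,1.55,14)):
    p,o=arc(post,a,.0215,Z,1); ctrl.move_straight(p,.06,o)
    print(round(a,2),(ctrl.read_contact_force()-f0).round(1))
ct=calibration("wrist"); im=grab_frame("wrist"); cv2.imwrite("pics/w2.png",im[:,:,::-1])
print(ctrl.read_time(),ctrl.read_grip_width())
E
```

```text
[-0.9  0.4  0.6] 5.5333
0.0 [ 1.  -0.6 -0.6]
0.12 [ 0.7  0.  -0.1]
0.24 [ 1.4 -0.4 -0.2]
0.36 [ 0.9 -0.3 -0.3]
0.48 [ 1.  -1.  -0.2]
0.6 [ 1.7 -0.1 -0.1]
0.72 [ 0.6 -0.6 -0.3]
0.83 [ 1.2 -0.3 -0.2]
0.95 [ 1.  -0.6 -0.9]
1.07 [ 0.7 -0.4 -0.3]
1.19 [ 1.5 -1.5 -0.9]
1.31 [ 1.4  0.7 -1.1]
1.43 [ 1.1 -1.4 -0.1]
1.55 [ 0.9 -0.2 -0.4]
9.6667 0.0007067946237763409
```

View pics/w2.png

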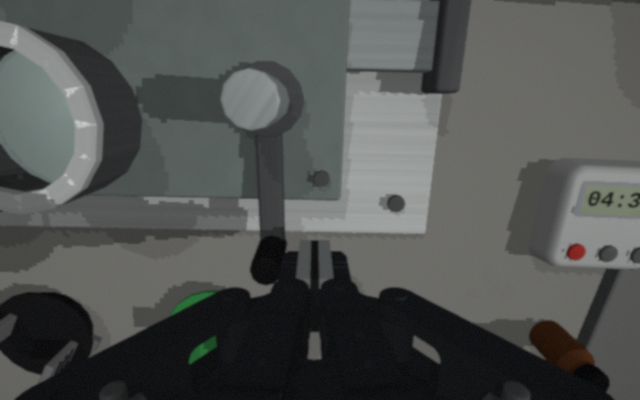

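The lever is almost open, with the finger at the knob (268,258). The closed fingers are narrower than I assumed, so I'll push on to the stop, watching the force.

```bash
python3 - <<'E'
from h import *
post=np.array([.6132,-.1911]); Z=.050+.073
f0=np.array([.1,-.1,.2])
for s in np.arange(.0195,.004,-.0015):
    p,o=arc(post,1.55,s,Z,1); ctrl.move_straight(p,.03,o)
    f=ctrl.read_contact_force(); print(round(s,4),f.round(1))
    if np.hypot(*f[:2])>5: break
ctrl.pause(.3); print(ctrl.read_contact_force().round(1))
p,o=arc(post,1.55,.035,Z,1); ctrl.move_straight(p,.1)
w=calibration("wrist"); im=grab_frame("wrist"); crop(im,150,0,450,300,2,"pics/w3.png"); np.save("w3.npy",w,allow_pickle=True)
for z in(.08,): print(w2px(w,np.r_[post,.08]).round(1))
E
```

```text
0.0195 [-0.2 -4.6 -1.1]
0.018 [ 1.1 -5.4 -1. ]
[ 1.4 -4.8 -0.9]
[[201.9  99.4]]
```

View pics/w3.png

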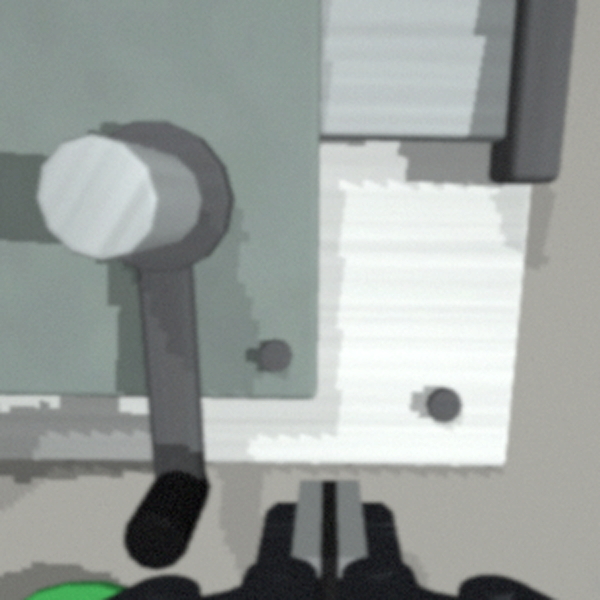

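```bash
python3 - <<'E'
from h import *
w=np.load("w3.npy",allow_pickle=True).item()
po=px2w(w,(199,98.5),.08);k=px2w(w,(228.2,269.5),.065)
a=px2w(w,(150+82.5,140),.041);b=px2w(w,(150+89,230),.041)
for q in(k-po,b-a): print(q.round(4),np.hypot(q[0],q[1]), YAW-np.pi/2-(np.arctan2(q[1],q[0])))
print(po,k)
E
```

```text
[-0.0676 -0.0093 -0.015 ] 0.068271050798604 1.5420370501228076
[-0.0423 -0.0056  0.    ] 0.042689247809722046 1.547205835531712
[ 0.61334566 -0.19017568  0.08      ] [ 0.54571671 -0.19951711  0.065     ]
```

The lever reads 1.54–1.55 rad, so it is fully open. Now push the post to just short of the mark and measure.

```bash
python3 - <<'E'
from h import *
post=np.array([.6133,-.1902]); Z=.055+.073; o=down(YAW)
g=lambda s,z:np.r_[post+s*EY,z]
p=ctrl.read_tcp_pos(); ctrl.move_straight([p[0],p[1],.2],.2)
ctrl.move_pose(g(-.035,.2),o); ctrl.move_straight(g(-.035,Z),.15)
ctrl.move_straight(g(.084-.024,Z),.05); print(ctrl.read_contact_force().round(1))
ctrl.move_straight(g(.084-.035,Z),.05)
ctrl.move_straight(g(.084-.035,.2),.2)
m=np.array([.5222,.0287]); q=m+.0*EY-.10*EX
ctrl.move_pose(np.r_[q,.24],o)
w=calibration("wrist"); im=grab_frame("wrist"); np.save("w4.npy",w,allow_pickle=True)
u,v=w2px(w,np.r_[m,.021])[0]; print(u,v,ctrl.read_time())
u,v=int(u),int(v); v0=max(v-50,0); print(u-65,v0); crop(im,u-65,v0,u+65,v0+90,6,"pics/w4.png"); cv2.imwrite("pics/w4full.png",im[:,:,::-1])
E
```

```text
[-1.9 -5.7  0.6]
312.98753824848797 61.54171478140768 16.3333
247 11
```

View pics/w4.png

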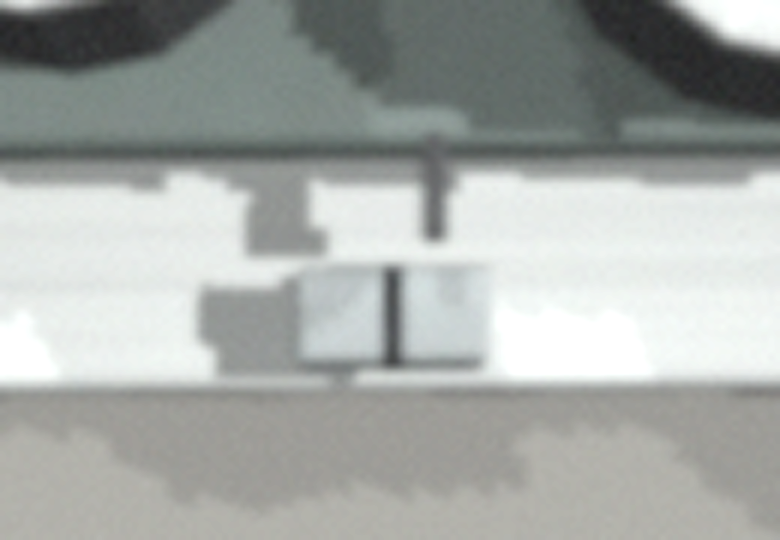

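The line is at crop (393,315) and the pointer at (433,240), so about 5.5 mm remain. I'll push the remainder and check.

```bash
cat > push.py <<'E'
from h import *
import sys
post=np.array([.6133,-.1902]); Z=.055+.073; o=down(YAW)
g=lambda s,z:np.r_[post+s*EY,z]
m=np.array([.5222,.0287])
def push(s):
    ctrl.move_pose(g(s-.012,.2),o); ctrl.move_straight(g(s-.012,Z),.15)
    ctrl.move_straight(g(s,Z),.03); print(s,ctrl.read_contact_force().round(1))
    ctrl.move_straight(g(s-.012,Z),.05); ctrl.move_straight(g(s-.012,.2),.2)
def look(name):
    ctrl.move_pose(np.r_[m-.10*EX,.24],o)
    w=calibration("wrist"); im=grab_frame("wrist"); np.save(name+".npy",w,allow_pickle=True)
    cv2.imwrite(f"pics/{name}full.png",im[:,:,::-1]); crop(im,247,11,377,101,6,f"pics/{name}.png")
def rem(name,xl,yl,xp,yp):
    w=np.load(name+".npy",allow_pickle=True).item()
    f=lambda x,y:(247+(x+.5)/6-.5,11+(y+.5)/6-.5)
    return (px2w(w,f(xl,yl),.021)-px2w(w,f(xp,yp),.032))[:2]@EY
E
python3 - <<'E'
from push import *
r=rem("w4",393,315,433,240); print(r)
push(.060+r); look("w5"); print(ctrl.read_time())
E
```

```text
0.0051431305700352795
0.06514313057003528 [ 1.1 -2.1  0.7]
20.4
```

View pics/w5.png

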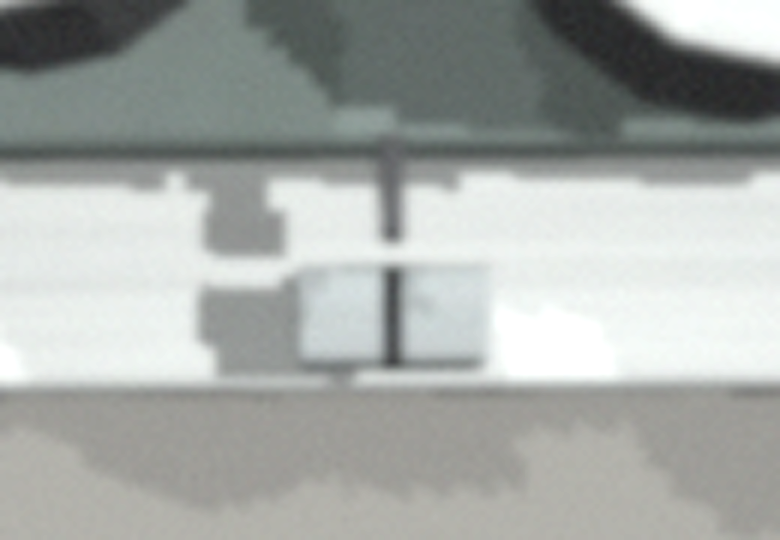

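The pointer (390) is over the line (393), about 0.2 mm off. Now close the lever.

```bash
cat > lock.py <<'E'
from push import *
post=np.array([.6133,-.1902])+.088*EY; Z=.050+.073
p,o=arc(post,1.55,.034,.2,-1); ctrl.move_pose(p,o)
p,o=arc(post,1.55,.034,Z,-1); ctrl.move_straight(p,.15)
f0=ctrl.read_contact_force(); print(f0.round(1))
for a in np.linspace(1.55,0,12):
    p,o=arc(post,a,.021,Z,-1); ctrl.move_straight(p,.06,o)
for s in np.arange(.0195,.008,-.0015):
    p,o=arc(post,0,s,Z,-1); ctrl.move_straight(p,.03,o)
    f=ctrl.read_contact_force(); print(round(s,4),f.round(1))
    if np.hypot(*(f-f0)[:2])>8: break
p,o=arc(post,0,.035,Z,-1); ctrl.move_straight(p,.1)
ctrl.move_straight([p[0],p[1],.22],.2)
ctrl.move_pose([.50,.03,.33],down(YAW))
w=calibration("wrist"); im=grab_frame("wrist"); np.save("w6.npy",w,allow_pickle=True)
cv2.imwrite("pics/w6.png",np.clip(im[:,:,::-1]*1.6,0,255).astype(np.uint8)); print(ctrl.read_time())
E
python3 lock.py
```

```text
[-0.2  0.3 -0.5]
0.0195 [-2.7 -0.2 -0.3]
0.018 [-8.3 -1.5  2.3]
28.8083
```

View pics/w6.png

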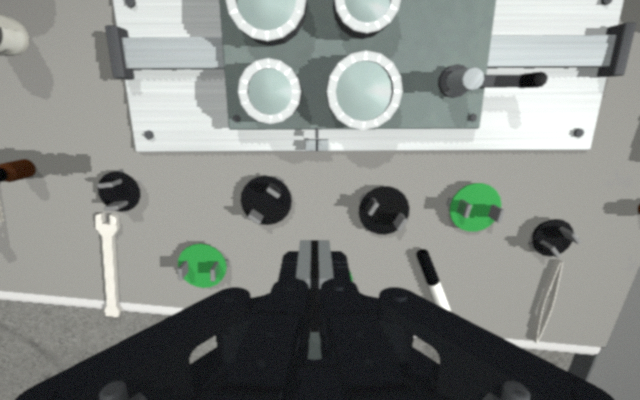

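The lever is locked at (540,79), in line with the rail, and the pointer is over the mark at (318,138). Now measure barrels and caps by back-projecting contours and fitting circles.

```bash
cat >> h.py <<'E'
def fitc(P):
    A=np.c_[2*P,np.ones(len(P))]; c=np.linalg.lstsq(A,(P**2).sum(1),rcond=None)[0]
    return c[:2],np.sqrt(c[2]+c[:2]@c[:2])
def circ(im,w,c,rad,z,dark):
    """fit circle of expected centre c, radius rad on plane z: edge search along radial rays"""
    g=cv2.GaussianBlur(cv2.cvtColor(im,cv2.COLOR_RGB2GRAY),(3,3),0).astype(np.float32)
    c=np.array(c[:2],float)
    for it in range(5):
        th=np.linspace(0,2*np.pi,120,endpoint=False); rr=np.arange(rad-.009 if it<2 else rad-.004,rad+.009 if it<2 else rad+.004,.0003)
        pts=np.stack([c[0]+np.outer(np.cos(th),rr),c[1]+np.outer(np.sin(th),rr),np.full((120,len(rr)),z)],-1)
        uv=w2px(w,pts.reshape(-1,3)).reshape(120,len(rr),2).astype(np.float32)
        s=cv2.remap(g,uv[...,0],uv[...,1],cv2.INTER_LINEAR,borderMode=cv2.BORDER_REPLICATE)
        d=np.gradient(cv2.GaussianBlur(s,(5,1),0),axis=1)*(1 if dark else -1)
        k=d.argmax(1); ok=(d.max(1)>.4*np.median(d.max(1)))&(uv.min((1,2))>1)&(k>1)&(k<len(rr)-2)&(uv[...,1].max(1)<398)
        P=np.c_[c[0]+np.cos(th)*rr[k],c[1]+np.sin(th)*rr[k]][ok]
        for _ in range(4):
            cc,r=fitc(P); e=abs(np.hypot(*(P-cc).T)-r); P=P[e<max(2*np.median(e),.0004)]
        c=cc
    return c,r,len(P)
E
python3 - <<'E'
from h import *
w6=np.load("w6.npy",allow_pickle=True).item(); im6=cv2.imread("pics/w6.png")[:,:,::-1].copy()
w1=np.load("w1.npy",allow_pickle=True).item(); im1=cv2.imread("pics/w1.png")[:,:,::-1].copy()
print("post",px2w(w6,(475,78),.08))
B={}
for n,uv,rad in [("BL1",(266,8),.035),("Bs2",(367,4),.029),("Bs1",(270,91),.029),("BL2",(365,89),.035)]:
    c,r,k=circ(im6,w6,px2w(w6,uv,.066),rad,.066,False); print(n,c.round(4),r.round(4),k)
    B[n]=c
for n,uv,rad in [("BL1",(263,18),.035),("Bs2",(365,12),.029),("Bs1",(268,100),.029),("BL2",(363,98),.035)]:
    c,r,k=circ(im1,w1,px2w(w1,uv,.066),rad,.066,False); print(n,"w1 moved",(c+EY*.089).round(4),r.round(4),k)
for n,uv,rad in [("s1",(119,191),.025),("L1",(266,200),.031),("L2",(384,211),.031),("s2",(552,238),.025)]:
    c,r,k=circ(im6,w6,px2w(w6,uv,.013),rad,.013,True); print(n,c.round(4),r.round(4),k)
for n,uv,rad in [("s1",(45,196),.025),("L1",(190,207),.031),("L2",(308,217),.031),("s2",(477,244),.025)]:
    c,r,k=circ(im1,w1,px2w(w1,uv,.013),rad,.013,True); print(n,"w1",c.round(4),r.round(4),k)
im=im6[:,:,::-1]
f=lambda u,v:cv2.resize(im[v-32:v+32,u-32:u+32],None,fx=5,fy=5,interpolation=cv2.INTER_CUBIC)
g=np.hstack([f(119,191),f(266,200)]),np.hstack([f(384,211),f(552,238)])
cv2.imwrite("pics/m3.png",cv2.resize(np.vstack(g),(600,600)))
E
```

```text
post [ 0.60323422 -0.10321506  0.08      ]
BL1 [0.6512 0.0889] 0.0352 55
Bs2 [6.611e-01 4.000e-04] 0.0292 53
Bs1 [0.5723 0.0803] 0.0292 119
BL2 [ 0.5824 -0.0087] 0.0351 98
BL1 w1 moved [0.6519 0.0879] 0.0353 62
Bs2 w1 moved [ 0.6619 -0.0007] 0.0292 64
Bs1 w1 moved [0.5729 0.0792] 0.0292 120
BL2 w1 moved [ 0.5829 -0.0098] 0.0351 106
s1 [0.441  0.2563] 0.0246 94
L1 [0.4485 0.0822] 0.0303 94
L2 [ 0.451  -0.0594] 0.0302 88
s2 [ 0.4385 -0.2725] 0.0246 63
s1 w1 [0.4446 0.2533] 0.0247 81
L1 w1 [0.4489 0.0816] 0.0304 96
L2 w1 [ 0.4512 -0.0602] 0.0304 87
s2 w1 [ 0.439  -0.2728] 0.0245 76
```

View pics/m3.png

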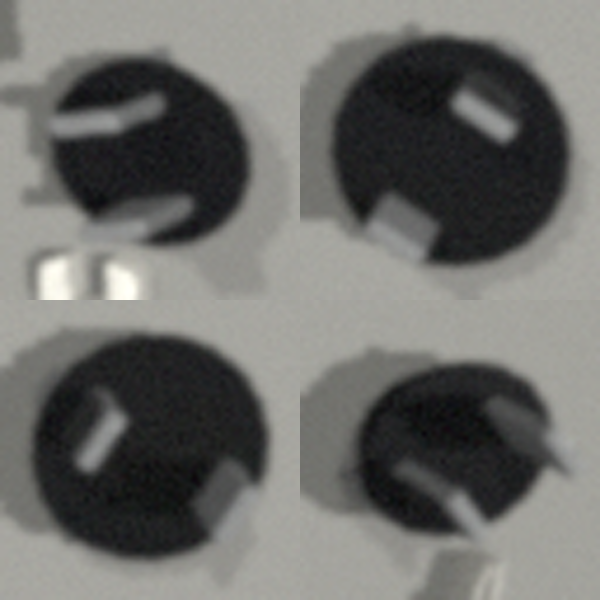

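```bash
python3 - <<'E'
from h import *
w=np.load("w6.npy",allow_pickle=True).item()
T={"s1":((119,191),(0,0),(86,122),(115,229)),"L1":((266,200),(300,0),(485,115),(400,237)),"L2":((384,211),(0,300),(103,440),(237,525)),"s2":((552,238),(300,300),(469,514),(560,454))}
for n,(c,o,a,b) in T.items():
    f=lambda p:px2w(w,(c[0]-32+(p[0]-o[0])/4.6875,c[1]-32+(p[1]-o[1])/4.6875),.035)[:2]
    A,B=f(a),f(b); d=A-B; print(n,((A+B)/2).round(4),"len",np.hypot(*d).round(4),"yaw",((np.arctan2(-d[0],d[1])+np.pi/2)%np.pi-np.pi/2).round(3))
for p,y in [((.448,.082),0),((.651,.088),0)]: print(ctrl.ik([*p,.1],down(y)))
E
```

```text
s1 [0.4409 0.2553] len 0.0267 yaw -1.374
L1 [0.4489 0.0809] len 0.0378 yaw 1.064
L2 [ 0.4494 -0.061 ] len 0.0405 yaw -0.466
s2 [ 0.4382 -0.2731] len 0.0253 yaw 0.808
[-7.99101794e-02  4.99550904e-01  1.83306723e+00 -4.44089210e-16
  8.08974523e-01  1.49088615e+00]
[-4.54702851e-02  7.54034894e-01  1.23539384e+00 -4.44089210e-16
  1.15216392e+00  1.52532604e+00]
```

Positions agree to about 1 mm between two views, and the tab directions are known. Next is a quick fingertip-length touch test on bare table, then the first cap (L1 → BL2's diagonal partner is free, so start with BL1).

```bash
python3 - <<'E'
from h import *
w=np.load("w6.npy",allow_pickle=True).item()
print("greens",[px2w(w,p,.013).round(3)[:2] for p in((203,266),(476,206))])
o=down(1.06); ctrl.move_pose([.445,.17,.2],o); ctrl.move_straight([.445,.17,.093],.15)
f0=ctrl.read_contact_force()
for z in np.arange(.088,.062,-.001):
    ctrl.move_straight([.445,.17,z],.03); f=(ctrl.read_contact_force()-f0)[2]
    if f>2.5: break
print("touch",z,ctrl.read_tcp_pos(),f)
ctrl.move_straight([.445,.17,.2],.2); ctrl.open_gripper()
c=np.array([.4487,.0815]); ctrl.move_pose([*c,.2],down(1.064))
wc=calibration("wrist"); im=grab_frame("wrist"); cv2.imwrite("pics/h1.png",im[:,:,::-1])
im2=np.clip(im*1.6,0,255).astype(np.uint8)
print(circ(im2,wc,c,.031,.013,True),ctrl.read_time())
E
```

```text
greens [array([0.353, 0.155]), array([ 0.468, -0.169])]
touch 0.07199999999999998 [0.44503987 0.17001547 0.07263511] 8.67079988017973
(array([0.44777803, 0.08330834]), np.float64(0.0302546727654817), 118) 36.875
```

View pics/h1.png

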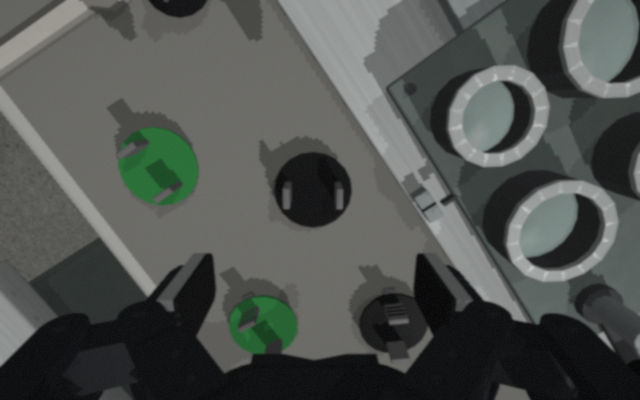

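Shut tips are 73 mm ahead of the TCP. The cap tabs lie level with the jaws at (287,194) and (339,194), so the yaw is right. Grasp, then measure both the held cap and the barrel at the placing yaw.

```bash
cat > job.py <<'E'
from h import *
ZG=.0875
B=dict(BL1=(.6516,.0884),Bs2=(.6615,-.0002),Bs1=(.5726,.0798),BL2=(.5827,-.0093))
lit=lambda im:np.clip(im*1.6,0,255).astype(np.uint8)
def shot(): 
    w=calibration("wrist"); return w,lit(grab_frame("wrist"))
def pick(c,yaw,rad):
    ctrl.open_gripper(); ctrl.move_pose([*c,.2],down(yaw))
    w,im=shot(); c2,r,n=circ(im,w,c,rad,.013,True); print("cap",c2.round(4),r.round(4),n)
    if np.hypot(*(c2-c))>.006 or abs(r-rad)>.002: raise SystemExit("cap moved?")
    c=(np.array(c)+c2)/2
    ctrl.move_straight([*c,.2],.2); ctrl.move_straight([*c,ZG],.12); ctrl.clamp(20); ctrl.pause(.2)
    print("width",ctrl.read_grip_width(),ctrl.read_contact_force().round(1))
    ctrl.move_straight([*c,.24],.2)
def measure(b,yaw,rad,brad,name):
    """held cap offset and barrel centre, at placing yaw"""
    tx=np.array([np.cos(yaw),np.sin(yaw)])
    for d in(.10,.08,.06,.04,0):
        p=[*(np.array(B[b])-d*tx),.24]
        if ctrl.ik(p,down(yaw)) is not None: break
    ctrl.move_pose(p,down(yaw)); t=ctrl.read_tcp_pos()
    w,im=shot(); cv2.imwrite(f"pics/{name}.png",im[:,:,::-1])
    h,hr,hn=circ(im,w,t[:2],rad,.013+t[2]-ZG,True); c,r,n=circ(im,w,B[b],brad,.066,False)
    print("d",d,"held off (tool x,y)",(h-t[:2])@tx,(h-t[:2])@[-tx[1],tx[0]],hr,hn,"barrel",c.round(4),r.round(4),n)
    return h-t[:2],c
def place(xy,yaw,dz=0):
    ctrl.move_pose([*xy,.24],down(yaw)); ctrl.move_straight([*xy,ZG+.056+.014],.2)
    f0=ctrl.read_contact_force()
    for k in np.arange(.012,-.0011,-.001):
        ctrl.move_straight([*xy,ZG+.056+k],.03); f=ctrl.read_contact_force()-f0
        if f[2]>4: break
    print("stop at",k,"z",ctrl.read_tcp_pos()[2]-ZG-.056,"f",f.round(1)); return k
def release():
    ctrl.open_gripper(); ctrl.pause(.3); p=ctrl.read_tcp_pos(); ctrl.move_straight([p[0],p[1],.24],.2)
E
python3 - <<'E'
from job import *
pick((.4487,.0815),1.064,.031)
h,c=measure("BL1",YAW+np.pi*.75,.031,.035,"p1"); print(ctrl.read_time())
E
```

```text
cap [0.4478 0.0833] 0.0303 119
width 0.372899073344303 [-1.4  0.3  8.9]
d 0.1 held off (tool x,y) 0.0024634404277687734 0.0008021818872749162 0.030055265180619146 71 barrel [0.6519 0.0895] 0.0351 91
41.7583
```

View pics/p1.png

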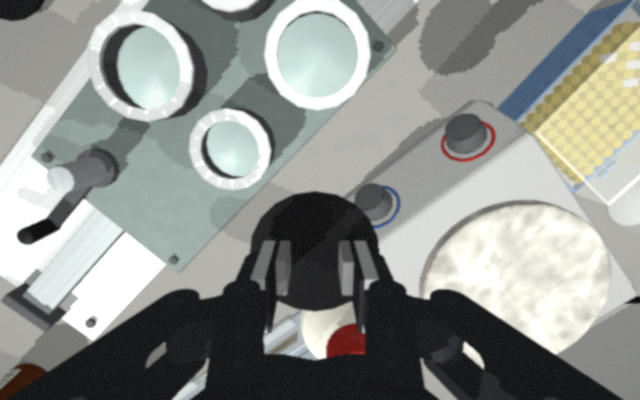

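The cap is held level at (315,250). Lateral offset along tool x is between 0.6 and 2.5 mm, so I'll use 1.5 mm and place with force checks.

```bash
python3 - <<'E'
from job import *
y=YAW+np.pi*.75; tx=np.array([np.cos(y),np.sin(y)])
k=place(np.array([.6518,.0890])-.0015*tx,y); print(ctrl.read_time())
if k<.002:
    release(); ctrl.move_pose([*(np.array([.6518,.0890])-.05*tx),.24],down(y)); w,im=shot(); cv2.imwrite("pics/p2.png",im[:,:,::-1])
    print(circ(im,w,(.6518,.089),.031,.069,True),ctrl.read_time())
E
```

```text
stop at -1.0408340855860843e-17 z 0.0006182216361832957 f [-1.  -0.2  5.5]
46.05
(array([0.65226806, 0.08912707]), np.float64(0.030201866400809435), 119) 47.9167
```

It seated at the expected height (5.5 N, flange circle at rim height). Next: L2 → BL2.

```bash
cat > run.py <<'E'
from job import *
def do(c,yaw,b,rad,brad,py):
    tx=np.array([np.cos(py),np.sin(py)])
    pick(c,yaw,rad)
    h,bc=measure(b,py,rad,brad,"m_"+b)
    bx=(bc+np.array(B[b]))/2
    if np.hypot(*(bc-B[b]))>.003: raise SystemExit("barrel odd")
    off=np.clip(h@tx-.0017,-.003,.003); print("off",off)
    k=place(bx-off*tx,py)
    if k>.0015: print("NOT SEATED, holding",ctrl.read_time()); return
    release(); ctrl.move_pose([*(bx-.05*tx),.24],down(py)); w,im=shot(); cv2.imwrite(f"pics/d_{b}.png",im[:,:,::-1])
    print("seated fit",bx,circ(im,w,bx,rad,.069,True),ctrl.read_time())
E
python3 - <<'E'
from run import *
do((.4507,-.060),-.466+np.pi,"BL2",.031,.035,YAW+np.pi*.75)
E
```

```text
cap [ 0.4496 -0.06  ] 0.0302 120
width 0.3789891847441803 [-1.   0.9  9.5]
d 0.1 held off (tool x,y) 0.0016153196745385945 0.0009120473577159149 0.030058730894646134 67 barrel [ 0.5826 -0.009 ] 0.0351 82
off -8.46803254614054e-05
stop at -1.0408340855860843e-17 z 0.0008399546447077286 f [-2.1  1.7  5.4]
seated fit [ 0.58265096 -0.0091627 ] (array([ 0.58194806, -0.00946824]), np.float64(0.030208016317110356), 120) 59.3083
```

```bash
python3 - <<'E'
from run import *
do((.4415,.2555),-1.374+np.pi,"Bs1",.025,.029,YAW+np.pi*.75)
E
```

```text
cap [0.4393 0.2584] 0.0244 116
width 0.22780199925358113 [-1.2 -0.4  8.2]
d 0.1 held off (tool x,y) 0.0029417137055117726 0.0007364053453143691 0.024299663243547442 65 barrel [0.5725 0.0804] 0.0293 111
off 0.0012417137055117727
stop at -1.0408340855860843e-17 z 0.0006572334647369157 f [-2.4  0.9  4.5]
seated fit [0.57253131 0.08009164] (array([0.57162404, 0.07995126]), np.float64(0.02427809194449779), 120) 71.45
```

```bash
python3 - <<'E'
from run import *
do((.4387,-.2727),.808,"Bs2",.025,.029,YAW+np.pi*.75)
E
```

```text
cap [ 0.4385 -0.2741] 0.0243 117
width 0.2331232245088849 [-1.4  1.6  7.1]
d 0.1 held off (tool x,y) 0.0016259187877555987 0.0008576331432187864 0.024219296590347623 74 barrel [6.621e-01 1.000e-04] 0.0291 108
off -7.408121224440124e-05
stop at -0.0010000000000000113 z 0.0004118264428732629 f [-4.1  0.4 10.2]
seated fit [ 6.61793301e-01 -5.70654114e-05] (array([ 6.61130097e-01, -2.00254154e-04]), np.float64(0.02429546263359726), 120) 84.0833
```

All four are placed. Final check view of the tabs, the lever and the mark.

```bash
python3 - <<'E'
from job import *
ctrl.move_pose([.52,.02,.33],down(YAW)); w,im=shot(); np.save("wf.npy",w,allow_pickle=True)
cv2.imwrite("pics/final.png",im[:,:,::-1])
a=cv2.resize(im[0:165,200:570,::-1],None,fx=2.1,fy=2.1,interpolation=cv2.INTER_CUBIC)
s=grab_frame("scene"); s=cv2.resize(lit(s)[150:230,240:420,::-1],(777,240),interpolation=cv2.INTER_CUBIC)
cv2.imwrite("pics/fin.png",np.vstack([a,s])); print(a.shape,ctrl.read_time())
E
```

```text
(346, 777, 3) 86.225
```

View pics/fin.png

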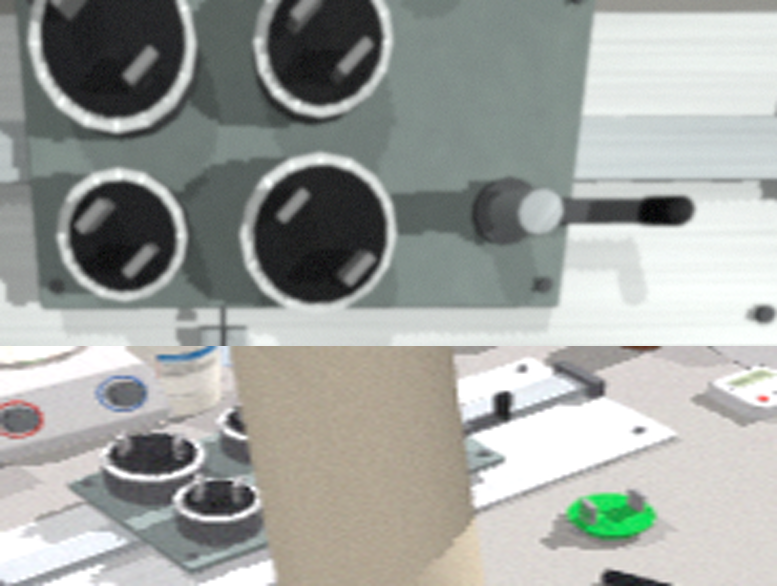

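```bash
python3 - <<'E'
from job import *
w=np.load("wf.npy",allow_pickle=True).item(); f=lambda p,z:px2w(w,(200+p[0]/2.1,p[1]/2.1),z)[:2]
for n,a,b in[("BL2",(290,209),(351,273)),("Bs1",(91,220),(136,266)),("Bs2",(302,14),(350,61))]: print(n,np.hypot(*(f(a,.091)-f(b,.091))).round(4))
p,k=f((541,211),.08),f((681,210),.065); d=k-p; print("lever",YAW-np.pi/2-np.arctan2(d[1],d[0]),np.hypot(*d))
im=cv2.imread("pics/final.png")[:,:,::-1]; crop(im,270,130,350,180,8,"pics/finm.png")
E
```

```text
BL2 0.0374
Bs1 0.0262
Bs2 0.0255
lever -0.005099096687767535 0.06947506884710963
```

View pics/finm.png

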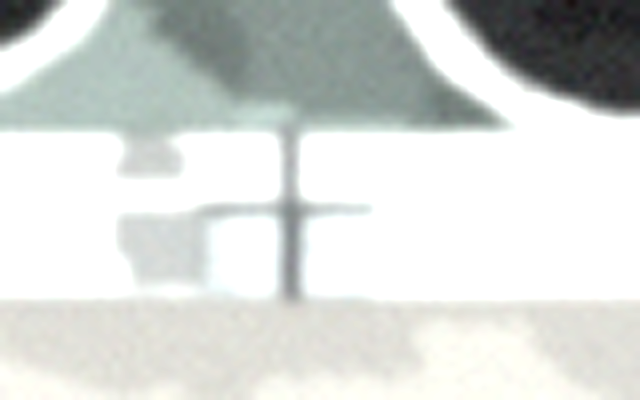

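The pointer (291) is over the line (292), the lever reads 0 rad, and the tab spacings match the free ones measured on the table. Handing in.

```bash
python3 -c "
from bench import ctrl
print(ctrl.read_time()); ctrl.sign_off()"
```

```text
86.225
the job is handed in; nothing more can be done
```

I parked and locked the carriage, snapped all four black caps onto barrels of their size, and handed the job in at 86 s of the 208 s allowed.

- **Carriage:** I opened the clamp lever to its stop (about 1.55 rad) and pushed the post until the pointer was over the parking line, within about 0.2 mm. I then closed the lever to its stop. The last view shows the pointer still on the line and the lever at about 0 rad.
- **Caps:** All four flange circles fit at rim height, within about 1 mm of the barrel centres. On three caps the tab spacing matches the free spacing I measured on the table (about 37 mm large, 26 mm small). I did not measure it on the cap at the back left, because one of its tabs was at the edge of the picture.
- **Left alone:** I did not touch the green look-alikes or the vials.

I did not tug the caps to prove they had latched. The held-cap camera offset read about 2 mm too large along the tool's x axis. I corrected for that, and all four caps went down to full depth with at most 10 N.

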